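Put the glue-up kit back in its fitted trays

ROBOT

A 7-joint arm with a two-finger parallel gripper is mounted at the origin on a cart in front of the work surface, level with it; the furniture and walls round the work are solid. World frame = base frame: x ahead of the robot, y to its left, z up, the work surface at z = 0. Lengths are in m, angles in rad, forces in N, time in s.
With the tool pointing down it reaches from about 0.4 to 0.875 m from the base axis. Payload 19.3 kg.
Tool frame: the origin (TCP) lies at the very end of the fingers, on their centre line; the grasp point (between the pads) lies 19 mm behind it; z points along the fingers, y is the line along which they close (so a half turn about z gives the same grasp; the last joint's range is limited). The gripper opens to 85 mm and grips with 20 to 120 N. Pads are 22 mm wide; open, the fingers measure 114 mm over their backs; the gripper's body (76 mm by 85 mm) begins 54 mm behind the grasp point. The pads swing forward as they close: fully open they stand 13 mm farther back than shut.
Start: joints at [1.033, 0.521, -0.036, 1.599, 0.021, 1.021, -0.113], TCP at [0.282, -0.558, 0.231] pointing down, gripper open.
Joint ranges: [-2.91, 2.91], [-0.3, 2.13], [-1.5, 1.42], [0.17, 2.43], [-1.26, 4.41], [0.16, 1.93], [-2.52, 2.52]. Speed limits (rad/s): [1.89, 1.89, 2.39, 2.39, 3.01, 3.01, 3.01].

INTERFACE

Orientations are given as [roll, pitch, yaw] about the fixed x, y, z axes, in that order (R = Rz(yaw) Ry(pitch) Rx(roll)).
In Python, from workcell import monitor, viewer, bot gives the robot as it stands.
- The arm moves only by the tool move_arm, never from a script. Its arguments are lists of equal length, an entry for each row: "gripper": the opening, from 0 (shut) to 1 (fully open); "linear": the shift along the tool's x, y, z in cm, a list of three; "twist": the turn about the tool's z in degrees. A call has 1 to 8 rows; each row shifts and turns the commanded pose from where the row before left it, along the tool's axes as they then stand; what a row does not reach is not made up. A row lasts 1/10 s, in which the tool goes at most 50 mm and 8.59 degrees, less where a joint would pass 70% of its speed; a pose out of reach is approached as far as the arm can. A call with a gripper value outside its range is refused whole. The fingers move at their own pace and stop on an object; "squeeze" is the grip in N (left out, the last holds). Time passes only in rows, so rows that do not move let the fingers close. It gives the time, the measured TCP pose, the force, the opening and the grip force at its end, in the units of the state.
- monitor.observe(): the state, without advancing time (a new reading comes with each control period).
- viewer.grab_frame(name): name is "scene" or "side" or "wrist"; returns a dict with "img" (400x640x3 uint8, red, green, blue), "K" (3x3 intrinsics, pixels), "eye" and "rotation" of the camera in the world. Camera axes: x right, y up, looking along -z (the intrinsics and any distortion apply to the point x, -y, -z); pixel columns grow to the right and rows downward; lengths in m; the calibration is good to about 2 mm. A picture is of the moment at which its call begins. There is no depth.
- bot.job_done(): hands the job in; it is judged then, once.
The state is a dict: "clock": time; "qpos": joint angles; "qd": joint speeds; "joint_efforts": joint torques, N m; "position": TCP position; "tool_rot": TCP orientation; "force": force on the tool from outside, world axes, zero at the start; "moment": the same for the moment, N m; "grip_width": finger opening in m; "finger_force": force on a finger pad.
Only numpy, scipy, OpenCV 4.12 (cv2) and the standard library are available. Lean on these libraries where they do the work, as an engineer would, in place of code of your own. Each camera call takes 0.05 s, during which the arm holds its last target. There are 200 camera calls.

TASK

Put away the four pieces of the glue-up kit that lie among the trays on the front half of the bench, each in the black-rimmed tray whose recess has its outline and size: the sanding block, the short thick wood offcut, the narrow wooden wedge, and the spring clamp, whose jaws go in the narrow end of its recess. Each must lie flat on the recess floor, right way up, and be let go. Leave the pencil and the screwdriver that lie between the pieces where they are, and keep the arm clear of the saw.

Things in the scene. Friction and masses are not known exactly. Their poses are not given: they have to be found in the camera images.
- block: Sanding block, brown with a thin orange abrasive sheet under it, 63 (x) x 100 (y) x 29 (z) mm, lying flat. Origin: centre of its underside; z up.
- packer: Short thick offcut of wood, 45 (x) x 100 (y) x 35 (z) mm, lying flat. Origin: centre of its underside; z up. (A longer, thinner offcut, 55x160x22 mm at the far left, and things standing further back, are not part of the kit.)
- wedge: Hardwood wedge lying flat, 30 (x) x 90 (y) mm; its sides are upright and parallel, its top slopes along y: 4 mm high at y = -45 mm, 13 mm at the middle, 22 mm at y = +45 mm. Either end may point either way in its tray. Origin: centre of its underside; z up.
- clamp: Small black spring clamp with orange jaw tips lying on its side, 56 (x) x 100 (y) x 20 (z) mm. Origin: centre of its underside, at the pivot; z up; the jaws point to +y (arms about 25 mm wide together from y = 0 to y = 46 mm, where it can be gripped across x), the two handles spread to 56 mm wide at -y. It is stiff: it does not open or close.
- block_tray: Tray for the sanding block, 101 x 138 mm outside, plain rectangular recess 79 (x) x 116 (y) mm, the widest rectangle. Fixed: plywood base, black foam rim 11 mm wide. Recess floor 3 mm, rim top 9 mm above the bench. Origin: tray centre at bench height; z up, y along its length. 
- packer_tray: Tray for the short offcut, 83 x 138 mm outside, plain rectangular recess 61 (x) x 116 (y) mm, the middle rectangle. Fixed: plywood base, black foam rim 11 mm wide. Recess floor 3 mm, rim top 9 mm above the bench. Origin: tray centre at bench height; z up, y along its length. 
- wedge_tray: Tray for the wedge, 68 x 128 mm outside, plain rectangular recess 46 (x) x 106 (y) mm, the narrowest rectangle. Fixed: plywood base, black foam rim 11 mm wide. Recess floor 3 mm, rim top 9 mm above the bench. Origin: tray centre at bench height; z up, y along its length. 
- clamp_tray: Tray for the spring clamp, 96 x 138 mm outside, stepped recess 116 mm long: 74 mm wide (x) from y = -58 to +10 mm for the handles, 42 mm wide from y = +10 to +58 mm for the jaws. Fixed: plywood base, black foam rim 11 mm wide. Recess floor 3 mm, rim top 9 mm above the bench. Origin: tray centre at bench height; z up, y along its length. 
- pencil: Red flat carpenter's pencil, 13 x 178 x 9 mm, lying about along the world's x on the left side of the bench; a bystander, to be left alone. Origin: centre of its underside.
- screwdriver: Screwdriver with a red handle, 30 x 204 x 26 mm, lying about along the world's x on the right side of the bench; a bystander, to be left alone. Origin: centre of its underside. The fixed mitre saw stands mid-bench: base behind x = 0.69 (y = 0.34 to -0.34), 80 mm high knob arm forward to x = 0.43 (y = 0.1 to 0.02), tall head above; the arm must pass in front of it.

How it is judged:
At the end, for the whole second after the job is handed in: Each of the four pieces lies in its own tray: origin within 14 mm of the tray's centre, underside on the recess floor (origin less than 5.5 mm above the bench), tilted less than 0.05 rad, long axis within 0.25 rad of the tray's, and at rest (horizontal distance between block and block_tray below 0.014 m and z of block in the frame of block_tray below 0.0055 m and angle between each of block, packer, wedge, clamp's own z axis and vertical below 0.05 rad and angle between the y axis of block and the y axis of block_tray, either way round below 0.25 rad and linear speed of each of block, packer, wedge, clamp below 0.02 m/s and horizontal distance between packer and packer_tray below 0.014 m and z of packer in the frame of packer_tray below 0.0055 m and angle between the y axis of packer and the y axis of packer_tray, either way round below 0.25 rad and horizontal distance between wedge and wedge_tray below 0.014 m and z of wedge in the frame of wedge_tray below 0.0055 m and angle between the y axis of wedge and the y axis of wedge_tray, either way round below 0.25 rad and horizontal distance between clamp and clamp_tray below 0.014 m and z of clamp in the frame of clamp_tray below 0.0055 m and angle between the y axis of clamp and the y axis of clamp_tray, either way round below 0.25 rad); the robot touches nothing.
It fails at once if the pencil is pushed more than 40 mm from where it lay (distance of pencil from where it was at the start of the episode above 0.04 m).
It fails at once if the screwdriver is pushed more than 40 mm from where it lay (distance of screwdriver from where it was at the start of the episode above 0.04 m).
It also fails if it takes over 112 s, if anything falls off the work surface, if the arm or the gripper's body presses on something with over 40 N, if the wrist force passes 120 N, or if a joint passes its speed limit or range.

## Working session

There is one attempt and no reset: what is moved stays moved. The work goes in short steps, Python scripts to look and compute and a tool call to move; the robot and the scene stay as the last step left them, time stands still between calls to the robot, and variables do not carry over. Pictures are saved under pics/ and viewed, at most 14 in all, crops included, and the job is handed in when it is done.

Besides the shell and the picture viewer there is one more tool, called after "Request:" by a JSON object that holds its "op" and its "data", one argument or row to a line. move_arm: Moves the arm, as the interface text tells. Its arguments: {"type":"object","properties":{"gripper":{"type":"array"},"linear":{"type":"array"},"twist":{"type":"array"},"squeeze":{"type":"number"}},"required":["gripper","linear","twist"]}

```bash
mkdir -p pics; ls
python3 - <<'E'
from workcell import monitor, viewer, bot
import cv2,pickle
s=monitor.observe();print(s)
for n in ["scene","side"]:
    f=viewer.grab_frame(n);pickle.dump(f,open(n+'.pkl','wb'))
    cv2.imwrite(f'pics/{n}0.png',cv2.resize(f['img'][:,:,::-1],(800,500),interpolation=cv2.INTER_CUBIC));print(n,f['K'],f['eye'],f['rotation'],[k for k in f])
E
```

```text
pics
{'clock': 0.0, 'qpos': array([ 1.03278029,  0.52201495, -0.03636283,  1.59998664,  0.02119661,
        1.02107276, -0.1128321 ]), 'qd': array([ 0.00068595, -0.00104604,  0.00064874,  0.00046334,  0.00078021,
        0.00016003, -0.00092699]), 'joint_efforts': array([-1.54556139e-03, -9.27103615e+01,  1.97929166e+00, -3.69936132e+01,
        1.78805483e-02,  8.16103391e-03, -4.76094692e-05]), 'position': array([ 0.28167925, -0.55756651,  0.23073239]), 'tool_rot': array([-3.14049706e+00,  5.63845355e-05,  4.67802561e-01]), 'force': array([-0.5054162 ,  1.31811185, -0.24924482]), 'moment': array([-0.05115951,  0.01732977, -0.01638783]), 'finger_force': 0.0, 'grip_width': 0.08559101507687387}
scene [[494.58319548   0.         319.22509817]
 [  0.         494.58319548 200.65934788]
 [  0.           0.           1.        ]] [0.00651105 0.88180087 0.96923465] [ 0.81582291  0.01789086 -2.60428527] ['img', 'K', 'eye', 'rotation']
side [[391.6526849    0.         319.38809777]
 [  0.         391.6526849  197.6287902 ]
 [  0.           0.           1.        ]] [0.46776339 1.10146863 0.51165218] [ 1.1630207   0.02005961 -3.09419917] ['img', 'K', 'eye', 'rotation']
```

View pics/scene0.png

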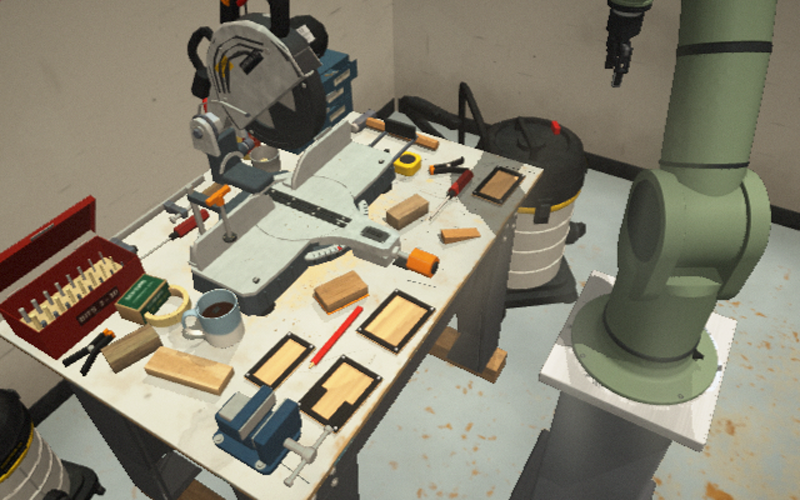

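View pics/side0.png

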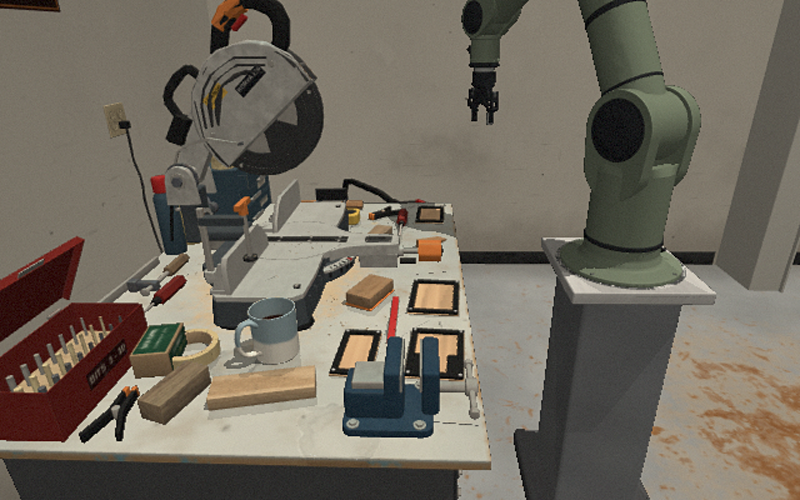

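The scene picture shows the block at (342,291), offcut (408,210), wedge (460,235), clamp (450,165), and trays at (280,358), (341,392), (397,318) and (497,183). Next I rectify onto the bench plane.

```bash
cat > h.py <<'E'
import numpy as np,cv2,pickle
from scipy.spatial.transform import Rotation as R
def load(n): return pickle.load(open(n+'.pkl','rb'))
def P(f):
    M=np.diag([1,-1,-1])@R.from_euler('xyz',f['rotation']).as_matrix().T
    return f['K']@np.c_[M,-M@np.array(f['eye'])]
def proj(f,p):
    q=P(f)@np.r_[p,1]; return q[:2]/q[2]
def H(f,z):  # world(x,y)->pix at height z
    p=P(f); return np.c_[p[:,0],p[:,1],p[:,2]*z+p[:,3]]
def back(f,uv,z):
    q=np.linalg.inv(H(f,z))@np.r_[uv,1]; return q[:2]/q[2]
def rect(f,z,x1,y1,mm,w,h): # top-left=(x1,y1), right=-y, down=-x ; grid lines each 100mm
    A=np.array([[0,-mm,x1],[-mm,0,y1],[0,0,1.]])
    im=cv2.warpPerspective(f['img'][:,:,::-1].copy(),H(f,z)@A,(w,h),flags=cv2.INTER_CUBIC|cv2.WARP_INVERSE_MAP)
    for v in np.arange(-2,2,.1):
        c=int(round((y1-v)/mm));r=int(round((x1-v)/mm))
        if 0<=c<w: cv2.line(im,(c,0),(c,h),(255,0,255),1);cv2.putText(im,'y%.1f'%v,(c+2,h-4),0,.4,(0,0,255),1)
        if 0<=r<h: cv2.line(im,(0,r),(w,r),(255,0,255),1);cv2.putText(im,'x%.1f'%v,(2,r-2),0,.4,(0,0,255),1)
    return im
E
python3 - <<'E'
from h import *
f=load('scene');g=load('side')
for n,u in dict(block=(342,291),packer=(408,210),wedge=(460,235),clamp=(450,165),clamp2=(90,345),wt=(280,358),ct=(341,392),bt=(397,318),pt=(497,183)).items(): print(n,back(f,np.array(u)/1.25,.01).round(3))
print(proj(f,[.2817,-.5576,.2307])*1.25)
cv2.imwrite('pics/r0.png',rect(f,.005,.8,.65,.00165,800,330))
E
```

```text
block [0.585 0.182]
packer [ 0.598 -0.121]
wedge [ 0.448 -0.102]
clamp [ 0.596 -0.337]
clamp2 [0.934 0.549]
wt [0.588 0.386]
ct [0.443 0.39 ]
bt [0.445 0.188]
pt [ 0.455 -0.326]
[610.21890215  81.09657508]
```

View pics/r0.png

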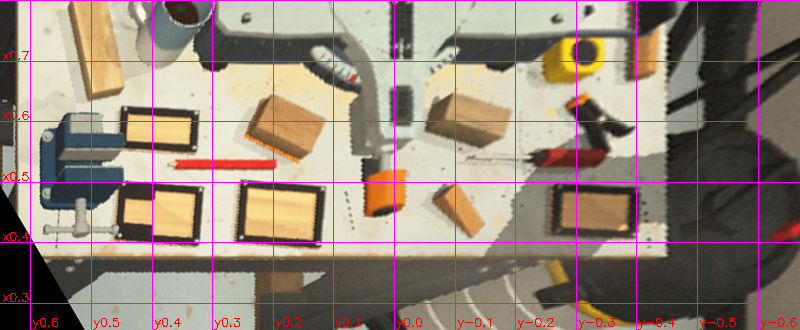

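```bash
cat >> h.py <<'E'
def plan(p,yaw,tgt,tyaw,n):
    "rows (cm,deg) from pose p,yaw to tgt,tyaw in n equal rows, tool pointing down"
    p=np.array(p,float);tgt=np.array(tgt,float);d=(tgt-p)/n;dy=(tyaw-yaw)/n
    L=[]
    for i in range(n):
        r=tgt-p; d=r/(n-i)
        t=np.array([d@[np.cos(yaw),np.sin(yaw),0],d@[np.sin(yaw),-np.cos(yaw),0],-d[2]])
        l=(t*100).round(1); tw=round(-np.degrees((tyaw-yaw)/(n-i)),1)
        p=p+(np.array([l[0]*np.cos(yaw)+l[1]*np.sin(yaw),l[0]*np.sin(yaw)-l[1]*np.cos(yaw),-l[2]]))/100
        yaw-=np.radians(tw); L.append((l.tolist(),tw))
    print([a for a,b in L]);print([b for a,b in L]);print('end',p.round(4),round(yaw,4))
    return p,yaw
E
python3 - <<'E'
from h import *
plan([.2817,-.5576,.2307],.4678,[.44,-.22,.42],1.5708,10)
E
```

```text
[[2.9, -2.3, -1.9], [3.2, -2.0, -1.9], [3.4, -1.6, -1.9], [3.5, -1.2, -1.9], [3.6, -0.8, -1.9], [3.7, -0.4, -1.9], [3.7, -0.0, -1.9], [3.7, 0.4, -1.9], [3.7, 0.8, -1.9], [3.6, 1.1, -1.8]]
[np.float64(-6.3), np.float64(-6.3), np.float64(-6.3), np.float64(-6.3), np.float64(-6.3), np.float64(-6.3), np.float64(-6.3), np.float64(-6.4), np.float64(-6.3), np.float64(-6.4)]
end [ 0.4396 -0.2195  0.4197] 1.5708
```

Request:
{"op": "move_arm", "data": {
  "linear": [
    [2.9,-2.3,-1.9],
    [3.2,-2.0,-1.9],
    [3.4,-1.6,-1.9],
    [3.5,-1.2,-1.9],
    [3.6,-0.8,-1.9],
    [3.7,-0.4,-1.9],
    [3.7,0,-1.9],
    [3.7,0.4,-1.9]
  ],
  "twist": [-6.3,-6.3,-6.3,-6.3,-6.3,-6.3,-6.3,-6.4],
  "gripper": [1,1,1,1,1,1,1,1]
}}

```text
clock: 0.9
position: [0.4091, -0.2872, 0.384]
tool_rot: [-3.141, 0.0, 1.354]
force: [1.4, -0.3, 1.0]
grip_width: 0.0853
finger_force: 0.0
```

Request:
{"op": "move_arm", "data": {
  "linear": [
    [3.7,0.8,-1.9],
    [3.6,1.1,-1.8],
    [0,0,0],
    [0,0,0],
    [0,0,0]
  ],
  "twist": [-6.3,-6.4,0,0,0],
  "gripper": [1,1,1,1,1]
}}

```text
clock: 1.4
position: [0.4392, -0.2206, 0.4198]
tool_rot: [-3.141, -0.0, 1.569]
force: [0.6, 0.0, -0.2]
grip_width: 0.0855
finger_force: 0.0
```

Run:
```python
from workcell import monitor, viewer
from h import *
s=monitor.observe();print(s['clock'],s['position'],s['tool_rot'],s['qpos'])
f=viewer.grab_frame('wrist');pickle.dump(f,open('wA.pkl','wb'));print(f['eye'],f['rotation'],f['K'][0,0])
cv2.imwrite('pics/wA.png',f['img'][:,:,::-1])
```

```text
1.4 [ 0.439187   -0.22056065  0.41976604] [-3.14063168e+00 -4.95746116e-05  1.56901391e+00] [ 0.6909635   0.16914756 -0.40696129  1.63700346  0.06856767  1.35046487
  0.27234828]
[ 0.43972431 -0.1474674   0.56282338] [-0.29045227  0.00218524 -0.00231916] 309.5258517271883
```

View pics/wA.png

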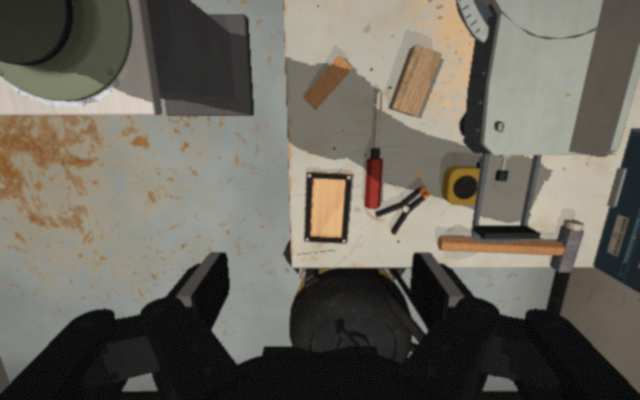

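Wrist view: packer tray (328,207), wedge (328,83), packer (416,80), clamp (402,208), screwdriver (374,170). I rectify it for measurement.

Run:
```python
from h import *
f=load('wA')
im=rect(f,.009,.66,-.02,.00055,780,560)
cv2.imwrite('pics/rA.png',im)
```

```text
(no output)
```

View pics/rA.png

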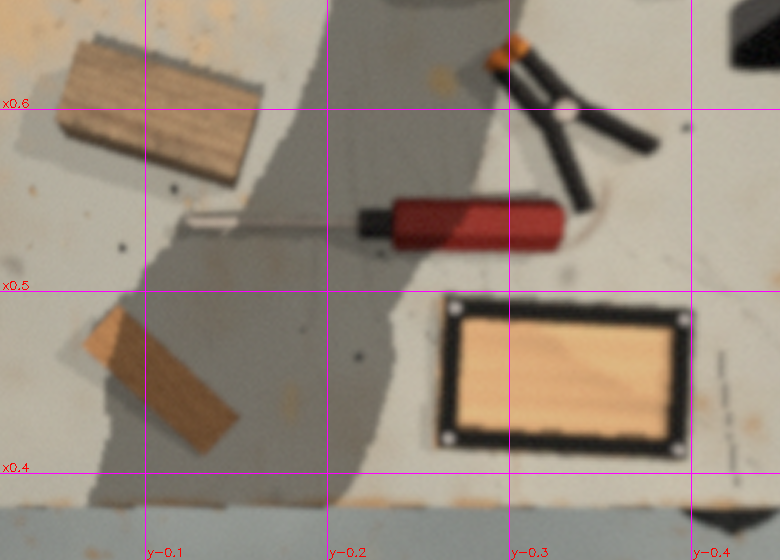

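Run:
```python
from h import *
f=load('wA')
def w(px,z):
    x=.66-px[1]*.00055;y=-.02-px[0]*.00055
    return back(f,proj(f,[x,y,.009]),z)
def quad(n,c,z):
    q=np.array([w(p,zz) for p,zz in zip(c,z)]);e=[np.linalg.norm(q[i]-q[i-1]) for i in range(4)]
    l=(q[1]+q[2]-q[0]-q[3])/2
    print(n,'ctr',q.mean(0).round(4),'sides',np.round(e,4),'axis deg',np.degrees(np.arctan2(l[1],l[0])).round(1))
quad('packer',[(84,40),(263,86),(238,180),(56,117)],[.035]*4)
quad('wedge thickUL',[(122,305),(240,415),(205,455),(83,345)],[.022,.004,.004,.022])
quad('wedge thinUL',[(122,305),(240,415),(205,455),(83,345)],[.004,.022,.022,.004])
quad('ptray',[(447,296),(694,310),(688,458),(440,446)],[.009]*4)
quad('ptray recess',[(461,319),(674,328),(668,439),(456,427)],[.003]*4)
for n,p in dict(piv=(566,110),t1=(490,62),t2=(520,38),h1=(655,148),h2=(587,210)).items(): print(n,w(p,.02 if n=='piv' else .012).round(4))
g=load('scene')
a=cv2.resize(g['img'][155:215,330:400,::-1],None,fx=7,fy=7,interpolation=cv2.INTER_CUBIC)
cv2.imwrite('pics/wz.png',a)
```

```text
packer ctr [ 0.5942 -0.11  ] sides [0.0429 0.0969 0.051  0.101 ] axis deg -106.8
wedge thickUL ctr [ 0.4504 -0.1102] sides [0.03   0.0869 0.0295 0.0885] axis deg -132.9
wedge thinUL ctr [ 0.4514 -0.1091] sides [0.031  0.0892 0.0285 0.0909] axis deg -132.2
ptray ctr [ 0.4524 -0.332 ] sides [0.0826 0.1361 0.0815 0.1366] axis deg -93.0
ptray recess ctr [ 0.4521 -0.3326] sides [0.0601 0.1185 0.0618 0.1181] axis deg -92.8
piv [ 0.5963 -0.3276]
t1 [ 0.6249 -0.2887]
t2 [ 0.638  -0.3051]
h1 [ 0.5778 -0.379 ]
h2 [ 0.5439 -0.3418]
```

View pics/wz.png

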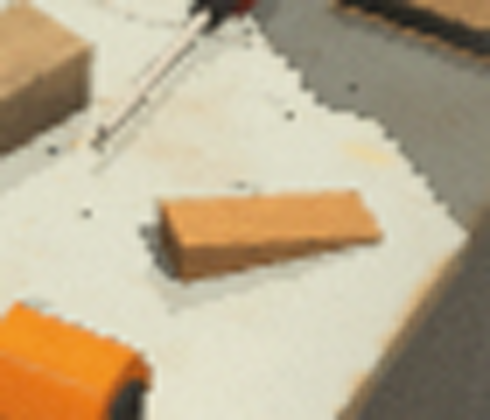

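The crop shows the wedge's thick end at left (170,240), towards world +x+y. Packer first.

Run:
```python
from h import *
a=plan([.4392,-.2206,.4198],1.569,[.594,-.110,.09],1.283,10)
plan(*a,[.594,-.110,.014],1.283,3)
```

```text
[[1.1, 1.5, 3.3], [1.2, 1.5, 3.3], [1.2, 1.5, 3.3], [1.2, 1.5, 3.3], [1.3, 1.4, 3.3], [1.3, 1.4, 3.3], [1.4, 1.3, 3.3], [1.4, 1.3, 3.3], [1.4, 1.3, 3.3], [1.4, 1.2, 3.3]]
[np.float64(1.6), np.float64(1.6), np.float64(1.6), np.float64(1.7), np.float64(1.6), np.float64(1.7), np.float64(1.6), np.float64(1.7), np.float64(1.6), np.float64(1.7)]
end [ 0.5941 -0.1103  0.0898] 1.2828
[[0.0, -0.0, 2.5], [0.0, -0.0, 2.5], [0.0, -0.0, 2.6]]
[np.float64(-0.0), np.float64(-0.0), np.float64(-0.0)]
end [ 0.5941 -0.1103  0.0138] 1.2828
```

Request:
{"op": "move_arm", "data": {
  "linear": [
    [1.1,1.5,3.3],
    [1.2,1.5,3.3],
    [1.2,1.5,3.3],
    [1.2,1.5,3.3],
    [1.3,1.4,3.3],
    [1.3,1.4,3.3],
    [1.4,1.3,3.3],
    [1.4,1.3,3.3]
  ],
  "twist": [1.6,1.6,1.6,1.7,1.6,1.7,1.6,1.7],
  "gripper": [1,1,1,1,1,1,1,1]
}}

```text
clock: 2.25
position: [0.5634, -0.1309, 0.1543]
tool_rot: [-3.141, 0.0, 1.339]
force: [1.8, 0.7, -0.6]
grip_width: 0.0849
finger_force: 0.0
```

Request:
{"op": "move_arm", "data": {
  "linear": [
    [1.4,1.3,3.3],
    [1.4,1.2,3.3],
    [0,0,0],
    [0,0,0],
    [0,0,0]
  ],
  "twist": [1.6,1.7,0,0,0],
  "gripper": [1,1,1,1,1]
}}

```text
clock: 2.75
position: [0.5943, -0.1104, 0.0913]
tool_rot: [3.141, 0.0, 1.284]
force: [-0.1, 0.4, 0.8]
grip_width: 0.0854
finger_force: 0.0
```

Run:
```python
from workcell import viewer
from h import *
f=viewer.grab_frame('wrist');cv2.imwrite('pics/wp.png',f['img'][:,:,::-1]);pickle.dump(f,open('wp.pkl','wb'))
```

```text
(no output)
```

View pics/wp.png

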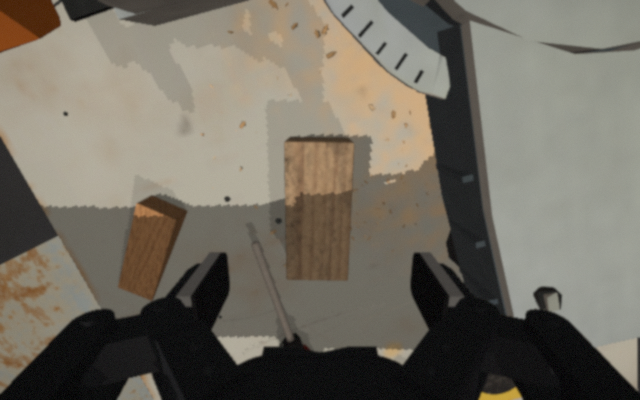

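The packer (285–353, 137–280) sits squarely between the fingers. I descend and grip.

Request:
{"op": "move_arm", "data": {
  "linear": [
    [0,0,2.5],
    [0,0,2.5],
    [0,0,2.6],
    [0,0,0],
    [0,0,0],
    [0,0,0],
    [0,0,0],
    [0,0,0]
  ],
  "twist": [0,0,0,0,0,0,0,0],
  "gripper": [1,1,1,1,0,0,0,0],
  "squeeze": 50
}}

```text
clock: 3.6
position: [0.5952, -0.1095, 0.016]
tool_rot: [3.139, -0.0, 1.284]
force: [-2.1, -0.8, 12.6]
grip_width: 0.0439
finger_force: 50.2
```

Request:
{"op": "move_arm", "data": {
  "linear": [
    [0,0,0],
    [0,0,-2],
    [0,0,-3],
    [0,0,-3],
    [0,0,0],
    [0,0,0]
  ],
  "twist": [0,0,0,0,0,0],
  "gripper": [0,0,0,0,0,0]
}}

```text
clock: 4.2
position: [0.5948, -0.1095, 0.0954]
tool_rot: [3.14, -0.0, 1.284]
force: [-0.9, 0.3, -1.3]
grip_width: 0.044
finger_force: 52.2
```

Run:
```python
from workcell import monitor,viewer
from h import *
s=monitor.observe();print(s['position'],s['tool_rot'],s['grip_width'],s['finger_force'],s['force'])
f=viewer.grab_frame('wrist');cv2.imwrite('pics/wp2.png',f['img'][:,:,::-1])
y=np.pi/2-np.radians(2.9)
a=plan(s['position'],s['tool_rot'][2],[.4523,-.3323,.095],y,8)
plan(*a,[.4523,-.3323,.018],y,3)
```

```text
[ 0.59479869 -0.10952727  0.09537525] [ 3.13968227e+00 -3.21024638e-05  1.28432659e+00] 0.04404222035416683 52.20747470855713 [-0.8618986   0.31837981 -1.32627034]
[[-3.2, -0.9, 0.0], [-3.1, -1.0, 0.0], [-3.1, -1.1, 0.0], [-3.1, -1.2, 0.0], [-3.0, -1.3, 0.0], [-3.0, -1.4, 0.0], [-3.0, -1.5, 0.0], [-2.9, -1.5, 0.0]]
[np.float64(-1.7), np.float64(-1.7), np.float64(-1.7), np.float64(-1.7), np.float64(-1.7), np.float64(-1.7), np.float64(-1.7), np.float64(-1.6)]
end [ 0.4528 -0.332   0.0954] 1.5199
[[-0.0, -0.0, 2.6], [-0.0, -0.0, 2.6], [-0.0, -0.0, 2.5]]
[np.float64(-0.0), np.float64(-0.0), np.float64(-0.0)]
end [ 0.4528 -0.332   0.0184] 1.5199
```

View pics/wp2.png

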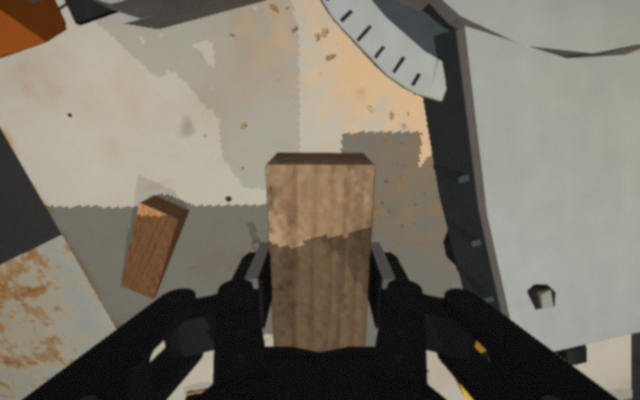

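Gripped level. I carry it to its tray.

Request:
{"op": "move_arm", "data": {
  "linear": [
    [-3.2,-0.9,0],
    [-3.1,-1.0,0],
    [-3.1,-1.1,0],
    [-3.1,-1.2,0],
    [-3.0,-1.3,0],
    [-3.0,-1.4,0],
    [-3.0,-1.5,0],
    [-2.9,-1.6,0]
  ],
  "twist": [-1.7,-1.7,-1.7,-1.7,-1.7,-1.7,-1.7,-1.6],
  "gripper": [0,0,0,0,0,0,0,0]
}}

```text
clock: 5.05
position: [0.4501, -0.3324, 0.0934]
tool_rot: [-3.14, -0.001, 1.522]
force: [-0.1, -0.3, -0.8]
grip_width: 0.0438
finger_force: 52.2
```

Request:
{"op": "move_arm", "data": {
  "linear": [
    [0,0,0],
    [0,0,0],
    [0,0,2],
    [0,0,2],
    [0,0,2],
    [0,0,0],
    [0,0,0]
  ],
  "twist": [0,0,0,0,0,0,0],
  "gripper": [0,0,0,0,0,0,0]
}}

```text
clock: 5.75
position: [0.4519, -0.3307, 0.0343]
tool_rot: [-3.141, -0.001, 1.521]
force: [0.5, -0.8, -0.3]
grip_width: 0.0441
finger_force: 52.1
```

Run:
```python
from workcell import monitor,viewer
from h import *
s=monitor.observe();print(s['position'],s['tool_rot'],s['grip_width'],s['force'])
f=viewer.grab_frame('wrist');cv2.imwrite('pics/wp3.png',f['img'][:,:,::-1])
```

```text
[ 0.45191462 -0.33070188  0.03432739] [-3.14102854e+00 -7.61923279e-04  1.52145758e+00] 0.04411994500560828 [ 0.51931627 -0.84498427 -0.34701185]
```

View pics/wp3.png

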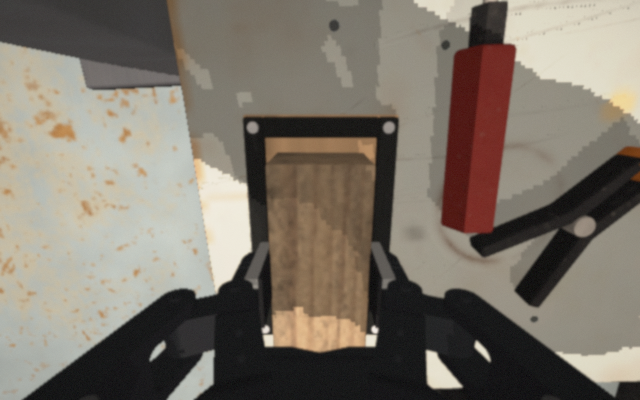

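Packer lines up centred in its recess. Lower, release, retreat.

Request:
{"op": "move_arm", "data": {
  "linear": [
    [0,0,0.7],
    [0,0,0.7],
    [0,0,0],
    [0,0,0],
    [0,0,0],
    [0,0,0],
    [0,0,0],
    [0,0,0]
  ],
  "twist": [0,0,0,0,0,0,0,0],
  "gripper": [0,0,0,0,0.75,0.75,0.75,0.75]
}}

```text
clock: 6.6
position: [0.4515, -0.3317, 0.0204]
tool_rot: [3.141, 0.0, 1.52]
force: [-0.9, 0.7, -0.1]
grip_width: 0.064
finger_force: 0.0
```

Request:
{"op": "move_arm", "data": {
  "linear": [
    [0,0,-1.5],
    [0,0,-3],
    [0,0,-4],
    [0,0,0],
    [0,0,0]
  ],
  "twist": [0,0,0,0,0],
  "gripper": [0.75,0.75,0.75,0.75,0.75]
}}

```text
clock: 7.1
position: [0.4518, -0.3322, 0.1071]
tool_rot: [3.14, 0.001, 1.52]
force: [0.1, 0.1, -1.0]
grip_width: 0.0641
finger_force: 0.0
```

Run:
```python
from workcell import monitor,viewer
from h import *
s=monitor.observe();print(s['position'],s['tool_rot'])
y=np.radians(47.5); c=np.array([.4504,-.1102])+.018*np.array([np.cos(y),np.sin(y)]);print(c)
a=plan(s['position'],s['tool_rot'][2],[*c,.09],y,8)
plan(*a,[*c,.006],y,3)
```

```text
[ 0.45184878 -0.33217092  0.1070724 ] [3.13967034e+00 1.47933120e-03 1.51989249e+00]
[ 0.46256062 -0.09692901]
[[2.9, -0.0, 0.2], [2.9, -0.3, 0.2], [2.9, -0.5, 0.2], [2.9, -0.8, 0.2], [2.8, -1.0, 0.2], [2.7, -1.2, 0.2], [2.5, -1.5, 0.3], [2.4, -1.7, 0.2]]
[np.float64(4.9), np.float64(5.0), np.float64(4.9), np.float64(5.0), np.float64(4.9), np.float64(5.0), np.float64(4.9), np.float64(5.0)]
end [ 0.4625 -0.0969  0.0901] 0.8287
[[0.0, 0.0, 2.8], [0.0, 0.0, 2.8], [0.0, 0.0, 2.8]]
[np.float64(-0.0), np.float64(-0.0), np.float64(-0.0)]
end [ 0.4625 -0.0969  0.0061] 0.8287
```

Request:
{"op": "move_arm", "data": {
  "linear": [
    [2.9,0,0.2],
    [2.9,-0.3,0.2],
    [2.9,-0.5,0.2],
    [2.9,-0.8,0.2],
    [2.8,-1.0,0.2],
    [2.7,-1.2,0.2],
    [2.5,-1.5,0.3],
    [2.4,-1.7,0.2]
  ],
  "twist": [4.9,5,4.9,5,4.9,5,4.9,5],
  "gripper": [0.75,0.75,0.75,0.7,0.65,0.65,0.65,0.65]
}}

```text
clock: 7.9
position: [0.4614, -0.0952, 0.0878]
tool_rot: [-3.141, 0.001, 0.825]
force: [0.9, 0.8, 0.8]
grip_width: 0.0552
finger_force: 0.0
```

Request:
{"op": "move_arm", "data": {
  "linear": [
    [0,0,0],
    [0,0,0],
    [0,0,2],
    [0,0,2],
    [0,0,0],
    [0,0,0]
  ],
  "twist": [0,0,0,0,0,0],
  "gripper": [0.65,0.65,0.65,0.65,0.65,0.65]
}}

```text
clock: 8.5
position: [0.4617, -0.0972, 0.0484]
tool_rot: [-3.141, 0.001, 0.828]
force: [0.1, 0.4, -0.2]
grip_width: 0.0555
finger_force: 0.0
```

Run:
```python
from workcell import monitor,viewer
from h import *
f=viewer.grab_frame('wrist');cv2.imwrite('pics/ww.png',f['img'][:,:,::-1])
g=viewer.grab_frame('scene');pickle.dump(g,open('scene1.pkl','wb'))
```

```text
(no output)
```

View pics/ww.png

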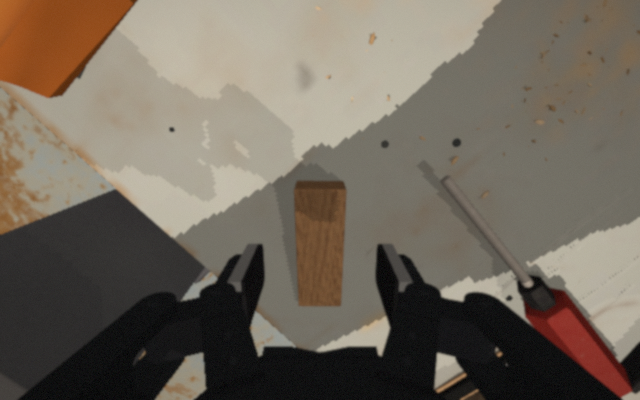

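Wedge centred at (320,245) between the fingers, thick end forward. Descend and grip.

Request:
{"op": "move_arm", "data": {
  "linear": [
    [0,0,2.1],
    [0,0,2.1],
    [0,0,0],
    [0,0,0],
    [0,0,0],
    [0,0,0],
    [0,0,0],
    [0,0,0]
  ],
  "twist": [0,0,0,0,0,0,0,0],
  "gripper": [0.65,0.65,0.65,0.65,0,0,0,0]
}}

```text
clock: 9.4
position: [0.4627, -0.0966, 0.0075]
tool_rot: [3.14, -0.001, 0.829]
force: [-2.6, -0.4, 15.9]
grip_width: 0.0287
finger_force: 48.4
```

Request:
{"op": "move_arm", "data": {
  "linear": [
    [0,0,0],
    [0,0,-2],
    [0,0,-4],
    [0,0,-4],
    [0,0,0],
    [0,0,0]
  ],
  "twist": [0,0,0,0,0,0],
  "gripper": [0,0,0,0,0,0]
}}

```text
clock: 10.0
position: [0.4626, -0.0967, 0.1076]
tool_rot: [3.139, -0.001, 0.829]
force: [-0.6, 0.3, -1.4]
grip_width: 0.0285
finger_force: 50.7
```

Run:
```python
from workcell import monitor,viewer
from h import *
s=monitor.observe();p=s['position'];print(p,s['tool_rot'],s['grip_width'],s['force'])
f=viewer.grab_frame('wrist');cv2.imwrite('pics/ww2.png',f['img'][:,:,::-1])
a=plan(p,s['tool_rot'][2],[.40,-.09,.30],s['tool_rot'][2],6)
a=plan(*a,[.42,.27,.40],1.5708,10)
```

```text
[ 0.46261508 -0.0967178   0.10757735] [ 3.13927482e+00 -1.38378942e-03  8.28658270e-01] 0.028490930866521057 [-0.59053474  0.34809661 -1.44006399]
[[-0.6, -0.8, -3.2], [-0.6, -0.9, -3.2], [-0.6, -0.8, -3.2], [-0.6, -0.9, -3.2], [-0.7, -0.8, -3.2], [-0.6, -0.9, -3.2]]
[np.float64(-0.0), np.float64(-0.0), np.float64(-0.0), np.float64(-0.0), np.float64(-0.0), np.float64(-0.0)]
end [ 0.4    -0.0895  0.2996] 0.8287
[[2.8, -2.3, -1.0], [2.9, -2.1, -1.0], [3.1, -1.8, -1.0], [3.2, -1.6, -1.0], [3.3, -1.4, -1.0], [3.4, -1.1, -1.0], [3.5, -0.9, -1.0], [3.6, -0.6, -1.0], [3.6, -0.3, -1.0], [3.6, -0.0, -1.0]]
[np.float64(-4.3), np.float64(-4.2), np.float64(-4.3), np.float64(-4.2), np.float64(-4.3), np.float64(-4.2), np.float64(-4.3), np.float64(-4.2), np.float64(-4.3), np.float64(-4.2)]
end [0.4202 0.2699 0.3996] 1.5704
```

Wedge held (28.5 mm). I move over to the left side, keeping in front of the saw.

Request:
{"op": "move_arm", "data": {
  "linear": [
    [-0.6,-0.8,-3.2],
    [-0.6,-0.9,-3.2],
    [-0.6,-0.8,-3.2],
    [-0.6,-0.9,-3.2],
    [-0.7,-0.8,-3.2],
    [-0.6,-0.9,-3.2]
  ],
  "twist": [0,0,0,0,0,0],
  "gripper": [0,0,0,0,0,0]
}}

```text
clock: 10.65
position: [0.3985, -0.0892, 0.2987]
tool_rot: [-3.14, 0.001, 0.829]
force: [0.2, 0.1, 0.0]
grip_width: 0.0284
finger_force: 50.7
```

Request:
{"op": "move_arm", "data": {
  "linear": [
    [2.8,-2.3,-1],
    [2.9,-2.1,-1],
    [3.1,-1.8,-1],
    [3.2,-1.6,-1],
    [3.3,-1.4,-1],
    [3.4,-1.1,-1],
    [3.5,-0.9,-1],
    [3.6,-0.6,-1]
  ],
  "twist": [-4.3,-4.2,-4.3,-4.2,-4.3,-4.2,-4.3,-4.2],
  "gripper": [0,0,0,0,0,0,0,0]
}}

```text
clock: 11.45
position: [0.4142, 0.1995, 0.3778]
tool_rot: [-3.14, 0.001, 1.425]
force: [1.0, -0.0, -0.2]
grip_width: 0.0285
finger_force: 50.7
```

Request:
{"op": "move_arm", "data": {
  "linear": [
    [3.6,-0.3,-1],
    [3.6,0,-1],
    [0,0,0],
    [0,0,0],
    [0,0,0],
    [0,0,0]
  ],
  "twist": [-4.3,-4.2,0,0,0,0],
  "gripper": [0,0,0,0,0,0]
}}

```text
clock: 12.05
position: [0.4196, 0.2692, 0.3979]
tool_rot: [-3.141, 0.001, 1.569]
force: [-0.5, 0.2, -0.6]
grip_width: 0.0284
finger_force: 50.7
```

Run:
```python
from workcell import monitor,viewer
from h import *
s=monitor.observe();print(s['position'],s['tool_rot'],s['grip_width'],s['qpos'])
f=viewer.grab_frame('wrist');pickle.dump(f,open('wB.pkl','wb'))
im=rect(f,.009,.66,.52,.00055,780,540)
cv2.imwrite('pics/rB.png',im)
```

```text
[0.41964306 0.26922938 0.39787677] [-3.14113449e+00  7.12777287e-04  1.56921040e+00] 0.028427539963455387 [-0.14080721  0.2218032  -0.66566591  1.65290969  0.141021    1.31641888
 -0.831871  ]
```

View pics/rB.png

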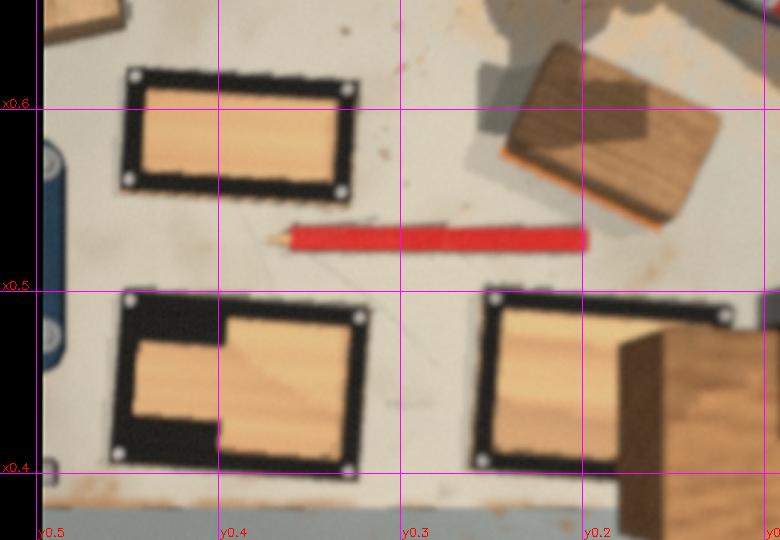

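Run:
```python
from workcell import monitor
from h import *
f=load('wB')
def w(px,z):
    x=.66-px[1]*.00055;y=.52-px[0]*.00055
    return back(f,proj(f,[x,y,.009]),z)
def quad(n,c,z):
    q=np.array([w(p,z) for p in c]);e=[np.linalg.norm(q[i]-q[i-1]) for i in range(4)]
    l=-(q[1]+q[2]-q[0]-q[3])/2;m=(q[0]+q[1]-q[2]-q[3])/2
    print(n,'ctr',q.mean(0).round(4),'sides',np.round(e,4),'deg',np.degrees(np.arctan2(l[1],l[0])).round(1),np.degrees(np.arctan2(m[1],m[0])).round(1)+90)
quad('wt',[(127,68),(360,80),(350,203),(121,190)],.009)
quad('ct',[(124,290),(371,308),(356,480),(110,462)],.009)
quad('block',[(560,42),(722,118),(668,222),(510,148)],.029)
a,b=w((486,287),.009),w((471,468),.009);u=(a-b)/np.linalg.norm(a-b);v=np.array([u[1],-u[0]])
print('bt',a,b,np.linalg.norm(a-b),'ctr',(a+b)/2+.069*v,'deg',np.degrees(np.arctan2(-v[1],-v[0])), 'screw',w((726,316),.009))
# wedge: grip point is 18 mm thick-ward of centre
y=np.radians(87.);s=monitor.observe()
print('wedge/tcp check pick',np.array([.4627,-.0966])-np.array([.4504,-.1102]))
```

```text
wt ctr [0.5856 0.3883] sides [0.0672 0.1283 0.0679 0.1262] deg 86.9 86.3
ct ctr [0.4483 0.3879] sides [0.0949 0.1362 0.095  0.1357] deg 85.8 85.2
block ctr [0.5808 0.1878] sides [0.062  0.0947 0.062  0.0924] deg 64.9 63.7
bt [0.50215 0.2527 ] [0.4026  0.26095] 0.0998912658844605 ctr [0.4466763  0.18806073] deg 85.26255665198994 screw [0.4862 0.1207]
wedge/tcp check pick [0.0123 0.0136]
```

Run:
```python
from h import *
a=plan([.4196,.2692,.3979],1.5692,[.5867,.4063,.06],1.5115,10)
```

```text
[[1.4, 1.7, 3.4], [1.4, 1.7, 3.4], [1.4, 1.6, 3.4], [1.4, 1.6, 3.4], [1.4, 1.6, 3.4], [1.4, 1.6, 3.4], [1.4, 1.6, 3.3], [1.4, 1.7, 3.4], [1.5, 1.6, 3.3], [1.5, 1.6, 3.4]]
[np.float64(0.3), np.float64(0.3), np.float64(0.3), np.float64(0.3), np.float64(0.4), np.float64(0.3), np.float64(0.4), np.float64(0.3), np.float64(0.4), np.float64(0.3)]
end [0.5864 0.4068 0.0599] 1.5116
```

Request:
{"op": "move_arm", "data": {
  "linear": [
    [1.4,1.7,3.4],
    [1.4,1.7,3.4],
    [1.4,1.6,3.4],
    [1.4,1.6,3.4],
    [1.4,1.6,3.4],
    [1.4,1.6,3.4],
    [1.4,1.6,3.3],
    [1.4,1.7,3.4]
  ],
  "twist": [0.3,0.3,0.3,0.3,0.4,0.3,0.4,0.3],
  "gripper": [0,0,0,0,0,0,0,0]
}}

```text
clock: 12.9
position: [0.5535, 0.3794, 0.1259]
tool_rot: [3.141, 0.0, 1.524]
force: [0.1, -0.7, -0.3]
grip_width: 0.0286
finger_force: 50.7
```

Request:
{"op": "move_arm", "data": {
  "linear": [
    [1.5,1.6,3.3],
    [1.5,1.6,3.4],
    [0,0,0],
    [0,0,0],
    [0,0,0]
  ],
  "twist": [0.4,0.3,0,0,0],
  "gripper": [0,0,0,0,0]
}}

```text
clock: 13.4
position: [0.5864, 0.4078, 0.062]
tool_rot: [3.14, -0.001, 1.513]
force: [-0.4, -0.3, -0.5]
grip_width: 0.0281
finger_force: 50.7
```

Run:
```python
from workcell import monitor,viewer
from h import *
f=viewer.grab_frame('wrist');g=viewer.grab_frame('side')
a=f['img'][100:,120:520,::-1];b=cv2.resize(g['img'][230:380,220:420,::-1],(400,300),interpolation=cv2.INTER_CUBIC)
cv2.imwrite('pics/ww3.png',np.hstack([a,b]))
```

```text
(no output)
```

View pics/ww3.png

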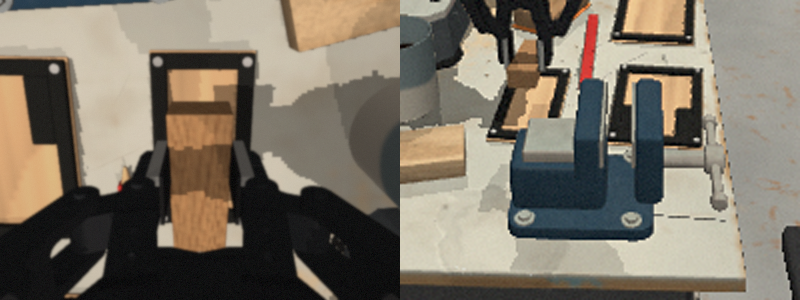

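The wedge is level above its recess. Lower, release, retreat.

Request:
{"op": "move_arm", "data": {
  "linear": [
    [0,0,2],
    [0,0,2],
    [0,0,1],
    [0,0,0],
    [0,0,0],
    [0,0,0],
    [0,0,0],
    [0,0,0]
  ],
  "twist": [0,0,0,0,0,0,0,0],
  "gripper": [0,0,0,0,0,0.55,0.55,0.55]
}}

```text
clock: 14.3
position: [0.586, 0.4081, 0.0103]
tool_rot: [3.142, -0.0, 1.513]
force: [-0.0, -0.8, -0.3]
grip_width: 0.0473
finger_force: 0.0
```

Request:
{"op": "move_arm", "data": {
  "linear": [
    [0,0,0],
    [0,0,-1.5],
    [0,0,-3],
    [0,0,-4],
    [0,0,-4],
    [0,0,0],
    [0,0,0]
  ],
  "twist": [0,0,0,0,0,0,0],
  "gripper": [0.55,0.55,0.55,1,1,1,1]
}}

```text
clock: 15.0
position: [0.5865, 0.4083, 0.1373]
tool_rot: [3.14, -0.001, 1.513]
force: [-1.3, -0.9, -0.6]
grip_width: 0.0857
finger_force: 0.0
```

Run:
```python
from workcell import monitor,viewer
from h import *
s=monitor.observe();print(s['position'],s['tool_rot'])
f=viewer.grab_frame('wrist');pickle.dump(f,open('wC.pkl','wb'));cv2.imwrite('pics/wC.png',f['img'][:,:,::-1])
a=plan(s['position'],s['tool_rot'][2],[.5808,.1878,.09],1.122,8)
```

```text
[0.58650819 0.40832062 0.13725327] [ 3.13956569e+00 -1.40286163e-03  1.51313235e+00]
[[-2.8, 0.1, 0.6], [-2.7, 0.2, 0.6], [-2.7, 0.4, 0.6], [-2.7, 0.5, 0.6], [-2.7, 0.6, 0.6], [-2.7, 0.7, 0.6], [-2.6, 0.9, 0.6], [-2.6, 1.0, 0.5]]
[np.float64(2.8), np.float64(2.8), np.float64(2.8), np.float64(2.8), np.float64(2.8), np.float64(2.8), np.float64(2.8), np.float64(2.8)]
end [0.5805 0.1876 0.0903] 1.1222
```

Run:
```python
from h import *
a=plan([.5865,.4083,.1373],1.5131,[.586,.1986,.06],1.122,8)
```

```text
[[-2.6, 0.1, 1.0], [-2.6, 0.3, 1.0], [-2.6, 0.4, 1.0], [-2.6, 0.5, 0.9], [-2.5, 0.7, 1.0], [-2.5, 0.8, 0.9], [-2.5, 0.9, 1.0], [-2.4, 1.0, 0.9]]
[np.float64(2.8), np.float64(2.8), np.float64(2.8), np.float64(2.8), np.float64(2.8), np.float64(2.8), np.float64(2.8), np.float64(2.8)]
end [0.5862 0.1986 0.0603] 1.1221
```

View pics/wC.png

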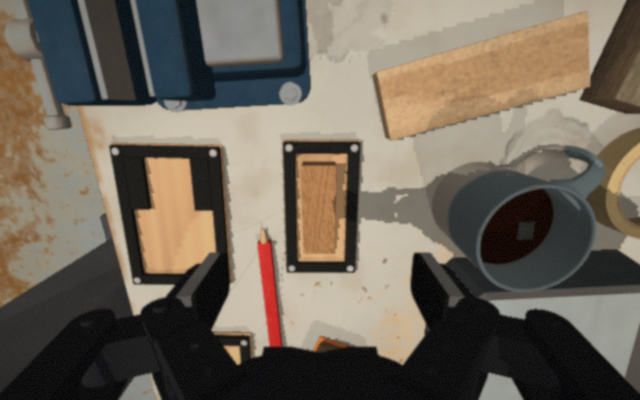

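The wedge lies flat and centred in its tray (320,208). Now the block.

Request:
{"op": "move_arm", "data": {
  "linear": [
    [-2.6,0.1,1.0],
    [-2.6,0.3,1.0],
    [-2.6,0.4,1.0],
    [-2.6,0.5,0.9],
    [-2.5,0.7,1.0],
    [-2.5,0.8,0.9],
    [-2.5,0.9,1.0],
    [-2.4,1.0,0.9]
  ],
  "twist": [2.8,2.8,2.8,2.8,2.8,2.8,2.8,2.8],
  "gripper": [1,1,1,1,1,1,1,1]
}}

```text
clock: 15.85
position: [0.5849, 0.1969, 0.0569]
tool_rot: [-3.14, 0.001, 1.12]
force: [0.7, -0.8, -0.3]
grip_width: 0.0854
finger_force: 0.0
```

Request:
{"op": "move_arm", "data": {
  "linear": [
    [0,0,0],
    [0,0,0],
    [0,0,0]
  ],
  "twist": [0,0,0],
  "gripper": [1,1,1]
}}

```text
clock: 16.15
position: [0.5855, 0.1994, 0.0582]
tool_rot: [-3.141, -0.0, 1.124]
force: [0.3, 0.2, -0.6]
grip_width: 0.0856
finger_force: 0.0
```

Run:
```python
from workcell import monitor,viewer
from h import *
s=monitor.observe();print(s['position'],s['tool_rot'])
f=viewer.grab_frame('wrist');pickle.dump(f,open('wD.pkl','wb'))
im=f['img'].astype(int)
# find brown block rows: print horizontal profile of the image in ascii
hsv=cv2.cvtColor(f['img'],cv2.COLOR_RGB2HSV)
m=((hsv[...,1]>70)&(hsv[...,0]<20)&(hsv[...,2]>50)).astype(np.uint8)
for r in range(60,320,10): print(r,''.join('#' if v else '.' for v in m[r,180:460:4]))
c=np.array([.5808,.1878]);t=np.radians(64.3);a=np.array([np.cos(t),np.sin(t)]);b=np.array([a[1],-a[0]])
for i,j in [(1,1),(1,-1),(-1,-1),(-1,1)]: print(proj(f,[*(c+i*.05*a+j*.0315*b),.029]).round())
```

```text
[0.58548981 0.19937759 0.05816994] [-3.14092308e+00 -3.50418347e-04  1.12373758e+00]
60 ....................................##.........................#......
70 ............##........................................................
80 ..................................................#########...........
90 ..................................................#####.###...........
100 .........#...............................................####.........
110 ............................................................###.......
120 #....................................................#####............
130 ###...................................................####............
140 ####....................................................######..######
150 #####..................................................#####......####
160 #######............................................#######...##...####
170 .#######.................#########################.####.##############
180 ...#######..............###########################......#############
190 ....#######.............################
[... 278 characters left out ...]
.......#########################.............#######
240 ....#.......#######......#########################..............######
250 #....#........######.....#########################....................
260 ##.............##........#########################................####
270 ###......................########################...................##
280 .........................########################.....................
290 .........................########################.....................
300 ............#.....##......#######################.....................
310 .............#............#######################.........###.........
[377. 173.]
[266. 173.]
[273. 322.]
[369. 322.]
```

Request:
{"op": "move_arm", "data": {
  "linear": [
    [0,0.2,1.6],
    [0,0,1.7],
    [0,0,1.7],
    [0,0,0],
    [0,0,0],
    [0,0,0],
    [0,0,0],
    [0,0,0]
  ],
  "twist": [0,0,0,0,0,0,0,0],
  "gripper": [1,1,1,1,1,0,0,0],
  "squeeze": 60
}}

```text
clock: 17.0
position: [0.588, 0.1976, 0.0093]
tool_rot: [3.141, -0.001, 1.122]
force: [-0.8, 0.5, 5.7]
grip_width: 0.0615
finger_force: 65.8
```

Request:
{"op": "move_arm", "data": {
  "linear": [
    [0,0,0],
    [0,0,-2],
    [0,0,-2],
    [0,0,-2],
    [0,0,0],
    [0,0,0]
  ],
  "twist": [0,0,0,0,0,0],
  "gripper": [0,0,0,0,0,0]
}}

```text
clock: 17.6
position: [0.5879, 0.1973, 0.0687]
tool_rot: [3.141, -0.001, 1.122]
force: [-1.0, -0.2, -0.5]
grip_width: 0.0616
finger_force: 65.6
```

Run:
```python
from workcell import monitor
from h import *
s=monitor.observe();p=s['position'];print(p,s['tool_rot'],s['grip_width'],s['force'])
t=np.radians(85.4);tg=np.array([.4467,.1881])+.0125*np.array([np.cos(t),np.sin(t)]);print(tg)
plan(p,s['tool_rot'][2],[*tg,.06],t,8)
```

```text
[0.58786724 0.19734319 0.06873591] [ 3.14071501e+00 -6.33190202e-04  1.12204735e+00] 0.06157082832394047 [-1.01119144 -0.18763225 -0.46697345]
[0.44770249 0.20055974]
[[-0.7, -1.6, 0.1], [-0.7, -1.6, 0.1], [-0.6, -1.7, 0.1], [-0.5, -1.7, 0.1], [-0.4, -1.7, 0.1], [-0.3, -1.7, 0.1], [-0.3, -1.7, 0.1], [-0.2, -1.7, 0.2]]
[np.float64(-2.6), np.float64(-2.6), np.float64(-2.7), np.float64(-2.6), np.float64(-2.7), np.float64(-2.6), np.float64(-2.7), np.float64(-2.6)]
end [0.4481 0.2001 0.0597] 1.4903
```

Request:
{"op": "move_arm", "data": {
  "linear": [
    [-0.7,-1.6,0.1],
    [-0.7,-1.6,0.1],
    [-0.6,-1.7,0.1],
    [-0.5,-1.7,0.1],
    [-0.4,-1.7,0.1],
    [-0.3,-1.7,0.1],
    [-0.3,-1.7,0.1],
    [-0.2,-1.7,0.2]
  ],
  "twist": [-2.6,-2.6,-2.7,-2.6,-2.7,-2.6,-2.7,-2.6],
  "gripper": [0,0,0,0,0,0,0,0]
}}

```text
clock: 18.4
position: [0.4468, 0.2, 0.0587]
tool_rot: [-3.141, 0.0, 1.492]
force: [0.3, -0.4, -1.7]
grip_width: 0.0616
finger_force: 65.6
```

Request:
{"op": "move_arm", "data": {
  "linear": [
    [0,0,0],
    [0,0,0],
    [0,0,1],
    [0,0,1],
    [0,0,0],
    [0,0,0]
  ],
  "twist": [0,0,0,0,0,0],
  "gripper": [0,0,0,0,0,0]
}}

```text
clock: 19.0
position: [0.4476, 0.2001, 0.0388]
tool_rot: [-3.141, 0.0, 1.491]
force: [0.5, 0.1, -1.3]
grip_width: 0.0616
finger_force: 65.6
```

Run:
```python
from workcell import monitor,viewer
from h import *
s=monitor.observe();print(s['position'],s['tool_rot'])
f=viewer.grab_frame('wrist')
hsv=cv2.cvtColor(f['img'],cv2.COLOR_RGB2HSV)
for r in range(60,330,12): print(r,''.join('#' if v<45 else ('o' if v<150 else '.') for v in hsv[r,200:440:4,2]))
t=np.radians(85.4);c=np.array([.4467,.1881]);a=np.array([np.cos(t),np.sin(t)]);b=np.array([a[1],-a[0]])
for w,l,z in [(.0505,.069,.009),(.0395,.058,.009),(.0315,.05,.061)]: print(w,[proj(f,[*(c+l*a+j*w*b),z]).round().tolist() for j in (-1,1)])
```

```text
[0.44764957 0.20013829 0.03876785] [-3.14067589e+00  4.01889980e-04  1.49052440e+00]
60 ............................................................
72 ............................................................
84 ............................................................
96 ............................................................
108 ............................................................
120 ............................................................
132 ............................................................
144 ........o..o#####################################o..oo......
156 ........o#####oooooooooooooooooooooooooooooooooo#####.......
168 o.......o####o..................................####o.......
180 oo.......####oo........o.......................o####oo......
192 oo.......#####ooooooooooooooooooooooooooooooooo#####oo.....o
204 ooo......o##o....................o......oo.ooooo####oooooooo
216 ooo......o##o....................oo.........o.oo###ooooooooo
228 oooo......##o.......................o..........o###ooooooooo
240 oooo......###.......................o...o....ooo###ooooooooo
252 ooooo.....oo#o...........ooooooooooooooooooooooooooooooooooo
264 ooooo###ooo##ooooooooooooooooooo..ooooooooooooo###ooo##ooooo
276 ...o##ooo#####ooooooooo.ooooooooooooooooooooooo####oooo##ooo
288 ######ooo#####ooooooooooooooooooooooooooooooooo#####oo######
300 ##############ooooooooooooooooooooooooooooooooo#############
312 ##############o..ooo....ooooooooooooooooooooooo#############
324 ###########o##o..........................oooooo#############
0.0505 [[228.0, 138.0], [412.0, 138.0]]
0.0395 [[249.0, 158.0], [390.0, 158.0]]
0.0315 [[242.0, 197.0], [397.0, 197.0]]
```

Request:
{"op": "move_arm", "data": {
  "linear": [
    [0,0,1.3],
    [0,0,1.3],
    [0,0,0],
    [0,0,0],
    [0,0,0],
    [0,0,0],
    [0,0,0],
    [0,0,0]
  ],
  "twist": [0,0,0,0,0,0,0,0],
  "gripper": [0,0,0,0,1,1,1,1]
}}

```text
clock: 19.85
position: [0.4479, 0.2002, 0.0134]
tool_rot: [3.141, -0.0, 1.49]
force: [0.0, -1.0, -0.1]
grip_width: 0.0854
finger_force: 0.0
```

Request:
{"op": "move_arm", "data": {
  "linear": [
    [0,0,-1.5],
    [0,0,-3],
    [0,0,-4],
    [0,0,-4],
    [0,0,-4],
    [0,0,-4],
    [0,0,-4],
    [0,0,0]
  ],
  "twist": [0,0,0,0,0,0,0,0],
  "gripper": [1,1,1,1,1,1,1,1]
}}

```text
clock: 20.65
position: [0.4494, 0.2011, 0.2629]
tool_rot: [3.135, -0.003, 1.49]
force: [0.5, 1.0, -1.5]
grip_width: 0.0854
finger_force: 0.0
```

Run:
```python
from workcell import monitor
from h import *
s=monitor.observe();p=s['position'];print(p,s['tool_rot'],s['grip_width'])
plan(p,s['tool_rot'][2],[.42,-.1,.28],.9,8)
# clamp axis
piv=np.array([.5963,-.3276]);t=np.array([.63145,-.2969]);h=np.array([.56085,-.3604])
for a,b in [(h,t),(h,piv),(piv,t)]: print(np.degrees(np.arctan2(*(b-a)[::-1])),np.linalg.norm(b-a))
```

```text
[0.4493889  0.20113355 0.2628907 ] [ 3.13521661e+00 -2.84698511e-03  1.49017324e+00] 0.08537906145763087
[[-3.8, -0.1, -0.2], [-3.8, 0.2, -0.2], [-3.7, 0.5, -0.2], [-3.7, 0.8, -0.2], [-3.6, 1.0, -0.2], [-3.6, 1.3, -0.2], [-3.4, 1.6, -0.3], [-3.4, 1.8, -0.2]]
[np.float64(4.2), np.float64(4.2), np.float64(4.2), np.float64(4.2), np.float64(4.3), np.float64(4.2), np.float64(4.3), np.float64(4.2)]
end [ 0.4196 -0.1003  0.2799] 0.9003
41.96927252630099 0.09495583183775497
42.776445669636765 0.04829640255754052
41.13395360007867 0.04666918147985878
```

Run:
```python
from h import *
plan([.4196,-.1003,.2799],.9003,[.6126,-.3129,.06],.733,10)
```

```text
[[-0.5, 2.8, 2.2], [-0.4, 2.8, 2.2], [-0.4, 2.9, 2.2], [-0.3, 2.9, 2.2], [-0.3, 2.9, 2.2], [-0.2, 2.8, 2.2], [-0.2, 2.9, 2.2], [-0.1, 2.9, 2.2], [-0.1, 2.8, 2.2], [-0.0, 2.9, 2.2]]
[np.float64(1.0), np.float64(1.0), np.float64(0.9), np.float64(1.0), np.float64(0.9), np.float64(1.0), np.float64(0.9), np.float64(1.0), np.float64(0.9), np.float64(1.0)]
end [ 0.6129 -0.3131  0.0599] 0.7327
```

Request:
{"op": "move_arm", "data": {
  "linear": [
    [-3.8,-0.1,-0.2],
    [-3.8,0.2,-0.2],
    [-3.7,0.5,-0.2],
    [-3.7,0.8,-0.2],
    [-3.6,1.0,-0.2],
    [-3.6,1.3,-0.2],
    [-3.4,1.6,-0.3],
    [-3.4,1.8,-0.2]
  ],
  "twist": [4.2,4.2,4.2,4.2,4.3,4.2,4.3,4.2],
  "gripper": [1,1,1,0.6,0.6,0.6,0.6,0.6]
}}

```text
clock: 21.45
position: [0.4177, -0.1029, 0.2753]
tool_rot: [3.141, 0.0, 0.897]
force: [1.2, 0.5, 0.8]
grip_width: 0.0511
finger_force: 0.0
```

Request:
{"op": "move_arm", "data": {
  "linear": [
    [-0.5,2.8,2.2],
    [-0.4,2.8,2.2],
    [-0.4,2.9,2.2],
    [-0.3,2.9,2.2],
    [-0.3,2.9,2.2],
    [-0.2,2.8,2.2],
    [-0.2,2.9,2.2],
    [-0.1,2.9,2.2]
  ],
  "twist": [1,1,0.9,1,0.9,1,0.9,1],
  "gripper": [0.6,0.6,0.6,0.6,0.6,0.6,0.6,0.6]
}}

```text
clock: 22.25
position: [0.5734, -0.2729, 0.0977]
tool_rot: [-3.141, 0.001, 0.766]
force: [0.6, -0.3, -0.3]
grip_width: 0.0514
finger_force: 0.0
```

Request:
{"op": "move_arm", "data": {
  "linear": [
    [-0.1,2.8,2.2],
    [0,2.9,2.2],
    [0,0,0],
    [0,0,0],
    [0,0,0]
  ],
  "twist": [0.9,1,0,0,0],
  "gripper": [0.6,0.6,0.6,0.6,0.6]
}}

```text
clock: 22.75
position: [0.6114, -0.3135, 0.0557]
tool_rot: [-3.142, -0.0, 0.734]
force: [0.4, 0.2, 0.4]
grip_width: 0.0516
finger_force: 0.0
```

Run:
```python
from workcell import monitor,viewer
from h import *
s=monitor.observe();p=s['position'];print(p,s['tool_rot'],s['grip_width'])
f=viewer.grab_frame('wrist');pickle.dump(f,open('wE.pkl','wb'))
hsv=cv2.cvtColor(f['img'],cv2.COLOR_RGB2HSV)
org=(hsv[...,1]>150)&(hsv[...,0]<20)&(hsv[...,2]>90)
for r in range(120,350,9): print(r,''.join('O' if q else ('#' if v<50 else '.') for v,q in zip(hsv[r,200:440:4,2],org[r,200:440:4])))
t=np.radians(42);a=np.array([np.cos(t),np.sin(t)]);b=np.array([a[1],-a[0]]);c=np.array([.5963,-.3276])
for x,y in [(-12,46),(12,46),(-12,10),(12,10),(0,0)]: print(x,y,proj(f,[*(c+x/1e3*b+y/1e3*a),.02]).round())
```

```text
[ 0.6113913  -0.31347827  0.05566888] [-3.14158180e+00 -2.03060956e-04  7.33679618e-01] 0.0515609201277478
120 .........................................############.......
129 ............................................................
138 ............................................................
147 ............................................................
156 ............................................................
165 ............................................................
174 ............................................................
183 ...........................OO...OOO.........................
192 ...........................OO...OOO.........................
201 ..........................#.................................
210 ..........................###....##.........................
219 ..........................###....##.........................
228 ...........................##...###.........................
237 ..........................###...###.........................
246 OO..............#..........##...###.........#...............
255 OOOOO.....##...##.........##.....###........##...#..........
264 OOOOOOO.###...###........###.....###........###...##........
273 OOOOOO.###...####.......###.......###.......####...###......
282 OOOO.####...#####.......###........###......####....###.....
291 OO###############......###............#.....##############..
300 ################.O....#................#.....###############
309 ###############.O.............................##############
318 ###############O..............................##############
327 ##############.................................#############
336 ##############.................................#############
345 ###############...............................##############
-12 46 [300. 190.]
12 46 [341. 191.]
-12 10 [301. 246.]
12 10 [340. 246.]
0 0 [320. 260.]
```

Request:
{"op": "move_arm", "data": {
  "linear": [
    [0,0,1.6],
    [0,0,1.7],
    [0,0,1.7],
    [0,0,0],
    [0,0,0],
    [0,0,0],
    [0,0,0],
    [0,0,0]
  ],
  "twist": [0,0,0,0,0,0,0,0],
  "gripper": [0.6,0.6,0.6,0.6,0.6,0,0,0],
  "squeeze": 50
}}

```text
clock: 23.6
position: [0.612, -0.3143, 0.0062]
tool_rot: [3.141, -0.0, 0.733]
force: [-0.6, 0.9, 3.9]
grip_width: 0.022
finger_force: 49.0
```

Request:
{"op": "move_arm", "data": {
  "linear": [
    [0,0,0],
    [0,0,-2],
    [0,0,-4],
    [0,0,-4],
    [0,0,0],
    [0,0,0]
  ],
  "twist": [0,0,0,0,0,0],
  "gripper": [0,0,0,0,0,0]
}}

```text
clock: 24.2
position: [0.6119, -0.3144, 0.1064]
tool_rot: [3.14, -0.001, 0.733]
force: [-1.2, 0.2, -0.8]
grip_width: 0.022
finger_force: 49.2
```

Run:
```python
from workcell import monitor,viewer
from h import *
s=monitor.observe();p=s['position'];print(p,s['tool_rot'],s['grip_width'],s['finger_force'])
f=viewer.grab_frame('wrist')
hsv=cv2.cvtColor(f['img'],cv2.COLOR_RGB2HSV)
org=(hsv[...,1]>150)&(hsv[...,0]<20)&(hsv[...,2]>90)
for r in range(150,330,9): print(r,''.join('O' if q else ('#' if v<50 else '.') for v,q in zip(hsv[r,200:440:4,2],org[r,200:440:4])))
a=plan(p,s['tool_rot'][2],[.42,-.1,.28],.9,9)
t=np.radians(85.5);tg=np.array([.4483,.3879])+.0205*np.array([np.cos(t),np.sin(t)]);print(tg)
a=plan(*a,[*tg,.2],t,14)
```

```text
[ 0.61188724 -0.31438528  0.10639221] [ 3.13977404e+00 -6.22313698e-04  7.32826883e-01] 0.021958985383243264 49.15354169905186
150 ............................................................
159 ............................................................
168 ............................................................
177 ............................................................
186 ............................................................
195 ............................................................
204 .........................OOOO...OOO.........................
213 .........................OOOO...OOOO........................
222 O.....OO.................OOOO...OOOO........................
231 OOOO..OOOO...............OOO.....OO.........................
240 .OOOOOOOOOOOO...........####.....###........................
249 ....OOOOOOOOOOOO........####.....####.......................
258 ......OOOOOOOOOOO###...#####.....#####...##.................
267 #.........OOOOOO###....#####.....#####...###................
276 ###.........OOO.###...######....######....###..............
[... 561 characters left out ...]
t64(-1.0), np.float64(-1.1), np.float64(-1.0), np.float64(-1.1), np.float64(-1.0), np.float64(-1.1)]
end [ 0.4202 -0.1005  0.2804] 0.9004
[0.44990841 0.40833681]
[[3.0, -2.1, 0.6], [3.1, -2.0, 0.6], [3.1, -1.8, 0.6], [3.2, -1.7, 0.6], [3.3, -1.6, 0.6], [3.3, -1.4, 0.6], [3.4, -1.3, 0.6], [3.5, -1.1, 0.5], [3.5, -1.0, 0.6], [3.5, -0.8, 0.5], [3.6, -0.7, 0.6], [3.6, -0.5, 0.5], [3.6, -0.4, 0.6], [3.7, -0.3, 0.5]]
[np.float64(-2.4), np.float64(-2.4), np.float64(-2.4), np.float64(-2.4), np.float64(-2.4), np.float64(-2.4), np.float64(-2.4), np.float64(-2.4), np.float64(-2.5), np.float64(-2.4), np.float64(-2.5), np.float64(-2.4), np.float64(-2.5), np.float64(-2.4)]
end [0.4498 0.4085 0.2004] 1.492
```

Clamp held straight (22 mm). I carry it in front of the saw to the left.

Request:
{"op": "move_arm", "data": {
  "linear": [
    [0,-3.2,-1.9],
    [0.1,-3.2,-1.9],
    [0.1,-3.2,-1.9],
    [0.2,-3.2,-1.9],
    [0.2,-3.2,-2],
    [0.3,-3.2,-1.9],
    [0.4,-3.2,-2],
    [0.4,-3.1,-1.9]
  ],
  "twist": [-1.1,-1.1,-1.1,-1,-1.1,-1,-1.1,-1],
  "gripper": [0,0,0,0,0,0,0,0]
}}

```text
clock: 25.05
position: [0.4391, -0.1228, 0.259]
tool_rot: [-3.14, 0.001, 0.882]
force: [0.3, 0.5, -0.4]
grip_width: 0.0222
finger_force: 49.2
```

Request:
{"op": "move_arm", "data": {
  "linear": [
    [0.5,-3.1,-2],
    [3,-2.1,0.6],
    [3.1,-2,0.6],
    [3.1,-1.8,0.6],
    [3.2,-1.7,0.6],
    [3.3,-1.6,0.6],
    [3.3,-1.4,0.6],
    [3.4,-1.3,0.6]
  ],
  "twist": [-1.1,-2.4,-2.4,-2.4,-2.4,-2.4,-2.4,-2.4],
  "gripper": [0,0,0,0,0,0,0,0]
}}

```text
clock: 25.85
position: [0.4337, 0.1551, 0.2362]
tool_rot: [-3.14, 0.001, 1.195]
force: [1.3, -0.9, -0.4]
grip_width: 0.0223
finger_force: 49.2
```

Request:
{"op": "move_arm", "data": {
  "linear": [
    [3.5,-1.1,0.5],
    [3.5,-1,0.6],
    [3.5,-0.8,0.5],
    [3.6,-0.7,0.6],
    [3.6,-0.5,0.5],
    [3.6,-0.4,0.6],
    [3.7,-0.3,0.5],
    [0,0,0]
  ],
  "twist": [-2.4,-2.5,-2.4,-2.5,-2.4,-2.5,-2.4,0],
  "gripper": [0,0,0,0,0,0,0,0]
}}

```text
clock: 26.65
position: [0.4471, 0.4129, 0.1971]
tool_rot: [-3.138, -0.001, 1.498]
force: [-0.9, -1.4, -0.5]
grip_width: 0.022
finger_force: 49.2
```

Request:
{"op": "move_arm", "data": {
  "linear": [
    [0,0,3],
    [0,0,3],
    [0,0,3],
    [0,0,3],
    [0,0,2],
    [0,0,0],
    [0,0,0],
    [0,0,0]
  ],
  "twist": [0,0,0,0,0,0,0,0],
  "gripper": [0,0,0,0,0,0,0,0]
}}

```text
clock: 27.45
position: [0.4496, 0.409, 0.0603]
tool_rot: [3.141, -0.001, 1.492]
force: [0.1, 0.1, 0.4]
grip_width: 0.0225
finger_force: 49.2
```

Run:
```python
from workcell import monitor,viewer
from h import *
s=monitor.observe();p=s['position'];print(p,s['tool_rot'],s['grip_width'],s['force'])
f=viewer.grab_frame('wrist');pickle.dump(f,open('wF.pkl','wb'))
hsv=cv2.cvtColor(f['img'],cv2.COLOR_RGB2HSV)
org=(hsv[...,1]>150)&(hsv[...,0]<20)&(hsv[...,2]>90)
for r in range(120,320,8): print(r,''.join('O' if q else ('#' if v<50 else '.') for v,q in zip(hsv[r,200:440:4,2],org[r,200:440:4])))
t=np.radians(85.5);a=np.array([np.cos(t),np.sin(t)]);b=np.array([a[1],-a[0]]);c=np.array([.4483,.3879])
for x,y in [(-48,69),(48,69),(-21,58),(21,58),(-21,30),(21,30)]: print(x,y,proj(f,[*(c+x/1e3*b+y/1e3*a),.009]).round())
```

```text
[0.44958652 0.40903195 0.06032467] [ 3.14093142e+00 -8.92022188e-04  1.49207725e+00] 0.022451981429449305 [0.07430845 0.13435949 0.40555785]
120 ............................................................
128 ............................................................
136 ............................................................
144 ............................................................
152 ..............################################..............
160 ...............###############################..............
168 ............##########.................##########...........
176 ............##########.................##########...........
184 .............#########.................##########...........
192 .............#########................##########............
200 .............##########..OOO....OOO...##########............
208 .............##########..OOOO...OOOO..##########............
216 .###.........##########..OOOO...OOOO..##########............
224 .............##########..OOOO...OOOO..##########............
232 .............##########..OOO..........##########............
240 ..............###..........#................####............
248 ..............###.......##.#.....####.......####............
256 ..............######...#####.....#####...######.............
264 ..............######...#####.....#####...######.............
272 ..............#####...######.....#####....#####.............
280 ..............#######..######...######..#######..........OOO
288 ########.....###############....################......#####.
296 ############################.....###########################
304 #########################.........##########################
312 ########################.............#######################
-48 69 [243. 149.]
48 69 [397. 149.]
-21 58 [287. 167.]
21 58 [353. 167.]
-21 30 [288. 209.]
21 30 [352. 209.]
```

Request:
{"op": "move_arm", "data": {
  "linear": [
    [0,0,2],
    [0,0,1.6],
    [0,0,0.8],
    [0,0,0.5],
    [0,0,0],
    [0,0,0]
  ],
  "twist": [0,0,0,0,0,0],
  "gripper": [0,0,0,0,0,0]
}}

```text
clock: 28.1
position: [0.4494, 0.409, 0.0107]
tool_rot: [3.141, -0.0, 1.492]
force: [0.3, -0.3, -1.4]
grip_width: 0.022
finger_force: 49.2
```

Request:
{"op": "move_arm", "data": {
  "linear": [
    [0,0,0],
    [0,0,0],
    [0,0,0],
    [0,0,0],
    [0,0,-1.5],
    [0,0,-3],
    [0,0,-4],
    [0,0,-4]
  ],
  "twist": [0,0,0,0,0,0,0,0],
  "gripper": [0.5,0.5,0.5,0.5,0.5,0.5,0.5,0.5]
}}

```text
clock: 28.9
position: [0.4489, 0.4087, 0.1377]
tool_rot: [-3.141, -0.0, 1.493]
force: [0.3, 0.0, 0.4]
grip_width: 0.0428
finger_force: 0.0
```

Request:
{"op": "move_arm", "data": {
  "linear": [
    [-3,-1,-3],
    [-4,-1,-3],
    [-4,-1,-3],
    [-4,-1,-3],
    [-4,0,-3],
    [-2,0,-3],
    [0,0,0],
    [0,0,0]
  ],
  "twist": [0,0,0,0,0,0,0,0],
  "gripper": [0.5,0.5,0.5,0.5,0.5,0.5,0.5,0.5]
}}

```text
clock: 29.7
position: [0.3937, 0.2046, 0.3146]
tool_rot: [3.139, -0.0, 1.491]
force: [-0.7, 0.2, -0.6]
grip_width: 0.0425
finger_force: 0.0
```

Run:
```python
from workcell import monitor,viewer
from h import *
s=monitor.observe();print(s['position'],s['tool_rot'])
f=viewer.grab_frame('wrist');g=viewer.grab_frame('scene')
pickle.dump(f,open('wG.pkl','wb'));pickle.dump(g,open('scene2.pkl','wb'))
A=cv2.resize(f['img'][:,:,::-1],(440,275))
A=rect(f,.009,.66,.48,.0009,440,300)
B=cv2.resize(g['img'][125:175,355:415,::-1],(360,300),interpolation=cv2.INTER_CUBIC)
C=cv2.resize(g['img'][210:345,180:360,::-1],(400,300),interpolation=cv2.INTER_CUBIC)
D=rect(g,.02,.52,-.2,.0008,400,300)
cv2.imwrite('pics/fin.png',np.vstack([np.hstack([A,B]),np.hstack([C,D])]))
```

```text
[0.39367708 0.20456556 0.31464497] [ 3.13935195e+00 -1.32472698e-04  1.49137993e+00]
```

View pics/fin.png

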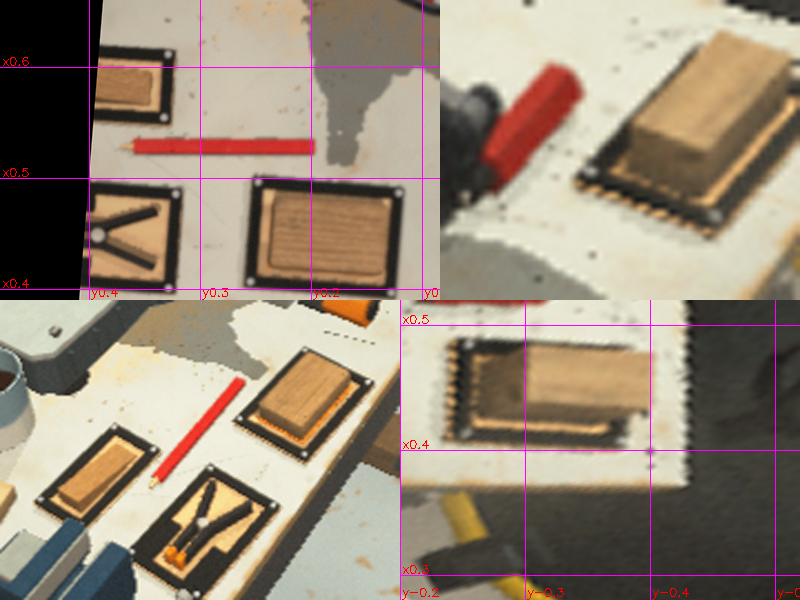

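All four pieces lie flat in their recesses: block, wedge and clamp (jaws in the narrow end) in the lower left panel, packer in the upper right. The pencil and screwdriver have not moved, so I hand in.

```bash
python3 -c "
from workcell import bot
print(bot.job_done())"
```

```text
the job is handed in; nothing more can be done
None
```

The sanding block, offcut, wedge and spring clamp all lie flat in their trays and are let go, the pencil and screwdriver look undisturbed in the last pictures, and the job was handed in at about 30 s (no verdict was returned).

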